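# Screw the pickle press home with fingertip strokes

## Robot

A 6-joint arm with a two-finger parallel gripper is mounted at the origin on a cart in front of the work surface, level with it; the furniture and walls round the work are solid. World frame = base frame: x ahead of the robot, y to its left, z up, the work surface at z = 0. Lengths are in m, angles in rad, forces in N, time in s.
With the tool pointing down it reaches from about 0.3 to 0.775 m from the base axis. Payload 14.6 kg.
Tool frame: the origin (TCP) lies midway between the tips of the shut fingers; the grasp point (between the pads) lies 19 mm behind it (ctrl.pinch_z is the distance from the TCP to the grasp point, in m); z points along the fingers, y is the line along which they close (so a half turn about z gives the same grasp; the last joint's range is limited). The gripper opens to 94 mm and grips with 3 to 60 N. Pads are 16 mm wide; open, the fingers measure 119 mm over their backs; the gripper's body (75 mm by 177 mm) begins 78 mm behind the grasp point.
Start: joints at [-1.36, 0.3, 1.521, -0, 1.321, -0.067], TCP at [0.151, -0.529, 0.205] pointing down, gripper open.
Joint ranges: [-3.03, 3.03], [-0.79, 2.21], [0.23, 2.52], [-1.04, 4.18], [0, 3.07], [-2.55, 2.55]. Speed limits (rad/s): [2.22, 2.22, 2.57, 3.14, 3.14, 3.14].

## Interface

Orientations are given as [roll, pitch, yaw] about the fixed x, y, z axes, in that order (R = Rz(yaw) Ry(pitch) Rx(roll)).
In Python, from station import ctrl gives the robot as it stands.
- The arm moves only by the tool jog_arm, never from a script. Its argument "motion" is a list of rows, each a list of 7 numbers: the shift along the tool's x, y, z in m, then the turn, a rotation vector about the tool's x, y, z in rad, then the opening, from -1 (shut) to 1 (fully open). In form: [[tx, ty, tz, rx, ry, rz, gripper], ...]. A call has 1 to 5 rows; each row shifts and turns the commanded pose from where the row before left it, along the tool's axes as they then stand; what a row does not reach is not made up. A row lasts 1/10 s, in which the tool goes at most 50 mm and 8.59 degrees, less where a joint would pass 70% of its speed; a pose out of reach is approached as far as the arm can. A call is refused whole if a number of a shift passes 0.05 or a number of a turn 0.15, either way. A call with a gripper value outside its range is refused whole. The fingers move at their own pace and stop on an object; "squeeze" is the grip in N (left out, the last holds). Time passes only in rows, so rows that do not move let the fingers close. It gives the time, the measured TCP pose, the force, the opening and the grip force at its end, in the units of the state.
- ctrl.get_obs(): the state, without advancing time (a new reading comes with each control period).
- ctrl.camera(name): name is "side" or "top"; returns the picture (420x560x3 uint8, red, green, blue); there is no depth.
- ctrl.camera_model(name): a dict with "intrinsics" (3x3 intrinsics, pixels), "k1" (the pictures are not rectified: a ray, as slopes to the right and down, at radius r is drawn at 1 + k1 r^2 times it, then the intrinsics apply), "rvec" (rotation vector, rad) and "tvec" (3), from world to camera coordinates, as OpenCV has them. Camera axes: x right, y down, z forward; pixel columns grow to the right and rows downward; lengths in m; the calibration is good to about 2 mm. A picture is of the moment at which its call begins. camera_model takes no time and is no camera call.
- ctrl.hand_in(): hands the job in; it is judged then, once.
The state is a dict: "time_s": time; "qpos": joint angles; "joint_vel": joint speeds; "tau": joint torques, N m; "ee_pos": TCP position; "eef_rot": TCP orientation; "force": force on the tool from outside, world axes, zero at the start; "moment": the same for the moment, N m; "grip_width": finger opening in m; "grip_force": force on a finger pad.
Only numpy, scipy, OpenCV 4.12 (cv2) and the standard library are available. Lean on these libraries where they do the work, as an engineer would, in place of code of your own. Each camera call takes 0.05 s, during which the arm holds its last target. There are 200 camera calls.

## Task

Screw the pickle press fully home: push the wings of the red screw on its lid round clockwise (seen from above) with a fingertip, in several separate strokes with the finger taken off the screw between them, until the screw comes to its stop. Never take the screw or a wing between the fingers, and leave the white bottle, the clock and the cup standing where they are.

Things in the scene. Friction and masses are not known exactly. Their poses are not given: they have to be found in the camera images.
- press: Pickle press, fixed to the worktop by suction feet: round clear tub with a white lid, 138 mm in diameter (145 mm over two red side clips). The flat lid top is 106 mm above the worktop, with a boss 16 mm in radius rising to 112 mm round the screw. Origin: centre of the underside; z up, on the screw's axis.
- wing_screw (a point): Red wing screw in the middle of the lid, with two equal wings (a on +x, b on -x) that reach 32 mm from its vertical axis, 9 mm thick, 20 mm high. The round hub is 8 mm in radius and stands 4 mm above the wings. The point lies on the axis, level with the top of the wings; z up; x runs along the wings and turns with them. Fully home it is 141 mm above the worktop.
- screw (a joint): Rotation of the wing screw in rad, growing clockwise seen from above; 9.0 is fully home, a hard stop. It starts 4.5 to 8 rad short of that, and sinks 16 mm a turn as it is turned clockwise. It turns stiffly, with a friction of 0.03 N m (about 1.5 N on a wing 20 mm out) and a little damping, and stays where it is left.
- wing_a_push: The +y side face of wing a (push here to turn clockwise): a 3 mm layer, 7 to 30 mm from the axis, its outside 4.5 mm from the wing's middle plane, 18 mm high; a 4 mm spine in the middle of the wing stands 2 mm proud at its end and top. Origin: on the screw's axis, level with the underside of the wings, axes as wing_screw.
- wing_a_lead: The layer that makes the opposite, -y side face of wing a. Origin as wing_a_push.
- wing_b_push: The layer that makes the -y side face of wing b (push here to turn clockwise). Origin as wing_a_push.
- wing_b_lead: The layer that makes the opposite, +y side face of wing b. Origin as wing_a_push.
- pill_bottle: Loose white pill bottle with a white cap, 25 mm in diameter, 58 mm tall, a bystander 13 to 20 cm from the screw. Origin: centre of the underside; z up.
- clock: Loose small upright white thermometer clock with a grey display, 44 x 55 mm, 100 mm tall, a bystander 13 to 20 cm from the screw. Origin: centre of the underside; z up.
- espresso_cup: Loose white espresso cup, 59 x 83 x 55 mm with its handle, a bystander 13 to 20 cm from the screw. Origin: centre of the underside; z up.
Not all that is in view belongs to the job. Of the things like the press, leave any that is orange; of the rest the larger one is meant.

How it is judged:
On the way:
1. part of the way, the screw is short of its stop with the fingers off it (a stroke has ended) (value of joint screw between 4.65 and 8.6 rad and contact force between the fingers and screw below 0.1 N), for 0.15 s.
At the end, for the whole second after the job is handed in: The wing screw is at its stop (joint value above 8.75 of 9.0 rad) and at rest, and the bottle, clock and cup stand upright within 20 mm of where they were (value of joint screw above 8.75 rad and velocity of joint screw below 0.1 rad/s and distance of each of pill_bottle, clock, espresso_cup from where it was at the start of the episode below 0.02 m and angle between each of pill_bottle, clock, espresso_cup's own z axis and vertical below 0.3 rad); the robot touches nothing.
It fails at once if a wing is pinched: the fingers press on both its side faces at once (over 1 N each) ((contact force between the fingers and wing_a_push above 1 N and contact force between the fingers and wing_a_lead above 1 N) or (contact force between the fingers and wing_b_push above 1 N and contact force between the fingers and wing_b_lead above 1 N)).
It fails at once if the screw is taken between the fingers: they touch it with the grasp point within 7 mm of its axis (contact force between the fingers and screw above 1 N and horizontal distance between the grasp point and wing_screw below 0.007 m).
It fails at once if a bystander is shoved by more than 20 mm, lifted or knocked over (distance of any of pill_bottle, clock, espresso_cup from where it was at the start of the episode above 0.02 m or angle between any of pill_bottle, clock, espresso_cup's own z axis and vertical above 0.5 rad).
It also fails if it takes over 61 s, if anything falls off the work surface, if the arm or the gripper's body presses on something with over 40 N, if the wrist force passes 120 N, or if a joint passes its speed limit or range.

## Working session

There is one attempt and no reset: what is moved stays moved. The work goes in short steps, Python scripts to look and compute and a tool call to move; the robot and the scene stay as the last step left them, time stands still between calls to the robot, and variables do not carry over. Pictures are saved under pics/ and viewed, at most 10 in all, crops included, and the job is handed in when it is done.

Besides the shell and the picture viewer there is one more tool, called after ">>>" as name(argument=value, ...) on one line, values as JSON. jog_arm: Moves the arm, as the interface text tells. Its arguments: {"type":"object","properties":{"motion":{"type":"array"},"squeeze":{"type":"number"}},"required":["motion"]}

```bash
mkdir -p pics; ls
python3 - <<'E'
from station import ctrl
import cv2,numpy as np
o=ctrl.get_obs(); print({k:np.round(v,3) for k,v in o.items()}, ctrl.pinch_z)
for n in("side","top"):
    im=ctrl.camera(n); cv2.imwrite(f"pics/{n}0.png",im[:,:,::-1])
    m=ctrl.camera_model(n); print(n,m)
E
```

```text
pics
{'time_s': np.float64(0.0), 'qpos': array([-1.36 ,  0.3  ,  1.522,  0.   ,  1.321, -0.067]), 'joint_vel': array([0.001, 0.   , 0.001, 0.   , 0.002, 0.002]), 'tau': array([-0.0000e+00, -5.3181e+01, -3.5273e+01,  7.1000e-02,  2.4000e-02,
       -0.0000e+00]), 'ee_pos': array([ 0.151, -0.529,  0.205]), 'eef_rot': array([-3.14 , -0.   ,  0.278]), 'force': array([-0.32 , -0.757,  0.018]), 'moment': array([-0.037,  0.027,  0.006]), 'grip_force': np.float64(0.0), 'grip_width': np.float64(0.094)} 0.0188
side {'intrinsics': array([[448.66318755,   0.        , 283.20419055],
       [  0.        , 448.66318755, 210.65259083],
       [  0.        ,   0.        ,   1.        ]]), 'k1': -0.05627202899936164, 'rvec': array([ 2.23095417, -0.70502484,  0.27661802]), 'tvec': array([-0.67596875,  0.05547532,  0.97885512])}
top {'intrinsics': array([[469.30797726,   0.        , 277.91117849],
       [  0.        , 469.30797726, 212.60420505],
       [  0.        ,   0.        ,   1.        ]]), 'k1': -0.03735741336462937, 'rvec': array([ 2.13422697, -2.10827761,  0.14424488]), 'tvec': array([-0.41109013,  0.52072395,  0.89355819])}
```

View pics/top0.png

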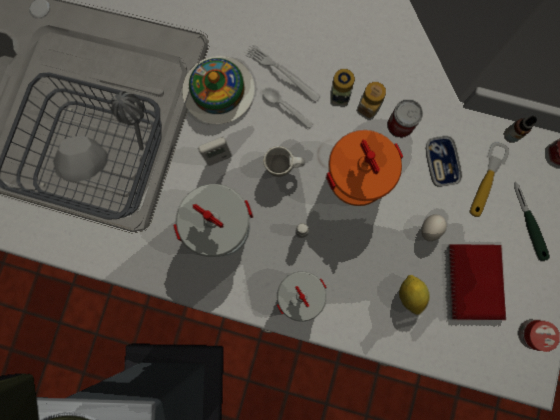

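View pics/side0.png

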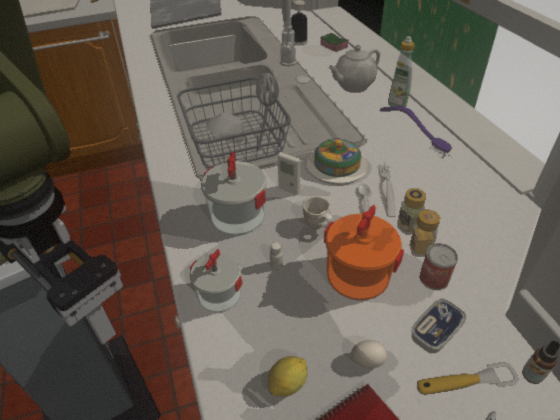

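Candidates: the large white press at top (212,217), the orange press at (365,165), and the small white press at (302,296). Orange is ruled out, and the white one at (212,217) is the larger of the other two, so I choose it. Next I measure it and check a close crop.

```bash
cat > h.py <<'E'
import cv2,numpy as np
from station import ctrl
def cam(n):
    m=ctrl.camera_model(n); return m['intrinsics'],m['k1'],cv2.Rodrigues(m['rvec'])[0],m['tvec']
def ray(n,uv):
    K,k,R,t=cam(n); d=cv2.undistortPoints(np.array([[uv]],float),K,np.array([k,0,0,0.]))[0,0]
    return -R.T@t, R.T@np.array([d[0],d[1],1])
def plane(n,uv,z):
    c,d=ray(n,uv); return c+d*(z-c[2])/d[2]
def tri(a,b):
    (c1,d1),(c2,d2)=ray('top',a),ray('side',b)
    s=np.linalg.lstsq(np.c_[d1,-d2],c2-c1,rcond=None)[0]; p,q=c1+d1*s[0],c2+d2*s[1]; return (p+q)/2,np.linalg.norm(p-q)
def proj(n,p):
    m=ctrl.camera_model(n); return cv2.projectPoints(np.array([p],float),m['rvec'],m['tvec'],m['intrinsics'],np.array([m['k1'],0,0,0.]))[0][0,0]
def red(im,box):
    x0,y0,x1,y1=box; h=cv2.cvtColor(im,cv2.COLOR_RGB2HSV); m=(((h[...,0]<8)|(h[...,0]>172))&(h[...,1]>130)&(h[...,2]>50)).astype(np.uint8)
    k=np.zeros_like(m); k[y0:y1,x0:x1]=m[y0:y1,x0:x1]
    n,l,s,c=cv2.connectedComponentsWithStats(k); return l,s,c
E
python3 - <<'E'
from h import *
t=cv2.imread('pics/top0.png')[:,:,::-1].copy(); s=cv2.imread('pics/side0.png')[:,:,::-1].copy()
for n,im,b in(('top',t,(170,180,262,255)),('side',s,(195,145,275,225))):
    l,st,c=red(im,b)
    for i in range(1,len(st)):
        if st[i,4]>8: print(n,st[i],c[i].round(1))
        if st[i,4]>60:
            p=np.argwhere(l==i)[:,::-1]; print(' rect',cv2.minAreaRect(p.astype(np.float32)))
a=cv2.resize(t[165:265,160:280],None,fx=4,fy=4,interpolation=2); b=cv2.resize(s[140:240,190:290],None,fx=4,fy=4,interpolation=2)
b=cv2.resize(b,(300,400)) if 0 else b[:,:320]
cv2.imwrite('pics/crop.png',np.hstack([a,b])[:,:,::-1])
for nm,uv in(('small',(302,296)),('bottle',(302,236)),('clock',(216,158)),('cup',(280,170))): print(nm,plane('top',uv,0.0).round(3))
E
```

```text
top [245 200   7  16  43] [248.3 207.8]
top [193 204  30  23 193] [207.5 215.1]
 rect ((207.6926727294922, 215.1422119140625), (35.48976135253906, 8.533796310424805), 28.300758361816406)
top [174 224   6  16  40] [176.4 231.8]
side [228 152   7  25 131] [231.3 163.6]
 rect ((231.0, 164.0), (24.0, 6.0), 90.0)
side [255 190  10  19 119] [259.9 198.9]
 rect ((259.5, 199.0), (18.0, 9.0), 90.0)
small [ 0.363 -0.454  0.   ]
bottle [ 0.484 -0.454  0.   ]
clock [ 0.648 -0.271  0.   ]
cup [ 0.623 -0.407  0.   ]
```

View pics/crop.png

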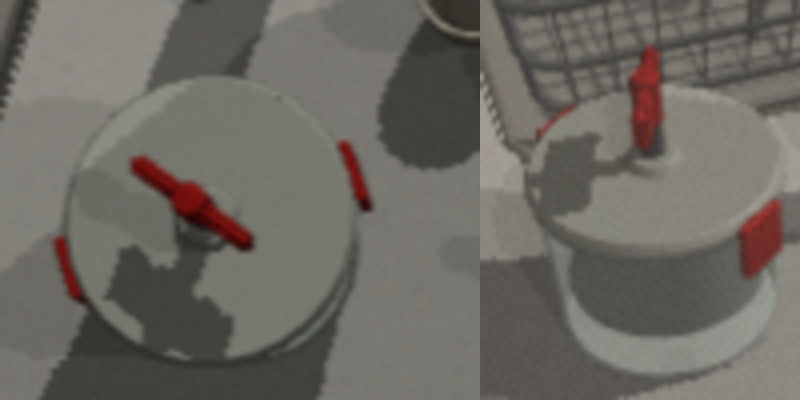

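The crop shows the large white press with two red side clips. Its screw hub is at top (207,214), and the wing ends are at about (194,205) and (222,226).

Run:
```python
from h import *
P,e=tri((207.6,215.1),(231.2,163.8)); print('screw tri',P.round(4),e.round(4))
for z in(.145,.152,.16): 
    q=[plane('top',u,z) for u in((194.5,205.5),(222,225.7))]; d=q[1]-q[0]; print(z,plane('top',(207.6,215.1),z).round(4),'len',np.hypot(*d[:2]).round(4),'ang',np.degrees(np.arctan2(d[1],d[0])).round(1))
# lid circle from image: mid-grey lid via clips midpoint (clips at z~.09)
print('clips mid',plane('top',(212.3,219.8),.092).round(4))
# circle fit to hand-read lid rim points (crop/4+offset), z=.106
pts=np.array([(65,220),(100,120),(210,76),(300,105),(357,215),(310,325),(210,360),(120,330)])/4+[160,165]
w=np.array([plane('top',p,.104)[:2] for p in pts]); A=np.c_[2*w,np.ones(8)]; s=np.linalg.lstsq(A,(w**2).sum(1),rcond=None)[0]; print('lid c',s[:2].round(4),'r',np.sqrt(s[2]+s[:2]@s[:2]).round(4))
for d in((.05,0,0),(0,.05,0)): print(proj('top',P+d)-proj('top',P))
```

```text
screw tri [ 0.5015 -0.2847  0.1468] 0.0007
0.145 [ 0.5021 -0.2844  0.145 ] len 0.0614 ang -125.3
0.152 [ 0.501  -0.2857  0.152 ] len 0.0608 ang -125.3
0.16 [ 0.4997 -0.2872  0.16  ] len 0.0602 ang -125.3
clips mid [ 0.5017 -0.2839  0.092 ]
lid c [ 0.5015 -0.2862] r 0.0674
[  1.11528794 -27.85599152]
[-28.22220137  -0.28223598]
```

Run:
```python
from h import *
a=np.radians(54.7); u=np.array([np.cos(a),np.sin(a),0])
for z in(.150,.153,.156,.159,.162):
    A=np.array([.5015,-.2855,z]); print(z,[proj('side',p).round(1).tolist() for p in(A+[0,0,.004],A+.032*u,A-.032*u,A+.032*u-[0,0,.02],A-.032*u-[0,0,.02])])
im=cv2.imread('pics/side0.png')[:,:,::-1].copy(); l,s,c=red(im,(215,145,250,185)); 
for r in range(150,180):
    x=np.where(l[r]>0)[0]
    if len(x): print(r,x.min(),x.max(),end='; ')
```

```text
0.15 [[231.2, 161.1], [233.0, 153.3], [229.8, 172.6], [233.9, 161.1], [230.9, 180.5]]
0.153 [[231.1, 159.9], [232.8, 152.2], [229.7, 171.4], [233.7, 160.0], [230.7, 179.3]]
0.156 [[230.9, 158.7], [232.7, 151.0], [229.5, 170.1], [233.6, 158.8], [230.6, 178.1]]
0.159 [[230.8, 157.5], [232.5, 149.8], [229.4, 168.9], [233.5, 157.6], [230.4, 176.9]]
0.162 [[230.6, 156.3], [232.4, 148.6], [229.2, 167.7], [233.3, 156.5], [230.2, 175.7]]
152 232 233; 153 231 234; 154 231 234; 155 230 234; 156 230 234; 157 229 234; 158 229 234; 159 228 234; 160 228 234; 161 228 234; 162 228 234; 163 229 234; 164 229 234; 165 229 234; 166 229 234; 167 229 234; 168 228 234; 169 228 234; 170 229 234; 171 229 233; 172 229 232; 173 229 232; 174 230 232; 175 230 232; 176 230 231;
```

>>> jog_arm(motion=[[0.04,-0.0105,0,0,0,0,-1],[0.04,-0.0105,0,0,0,0,-1],[0.04,-0.0105,0,0,0,0,-1],[0.04,-0.0105,0,0,0,0,-1],[0.04,-0.0105,0,0,0,0,-1]], squeeze=10)

```text
time_s: 0.6
ee_pos: [0.3299, -0.4224, 0.2052]
eef_rot: [-3.141, 0.0, 0.278]
force: [0.4, 0.2, -1.2]
grip_width: 0.0578
grip_force: 0.0
```

>>> jog_arm(motion=[[0.04,-0.0105,0,0,0,0,-1],[0.04,-0.0105,0,0,0,0,-1],[0.04,-0.0105,0,0,0,0,-1],[0.04,-0.0105,0,0,0,0,-1],[0.04,-0.0105,0,0,0,0,-1]])

```text
time_s: 1.1
ee_pos: [0.5079, -0.317, 0.2051]
eef_rot: [-3.141, 0.0, 0.278]
force: [0.8, -0.6, -0.3]
grip_width: 0.0175
grip_force: 0.0
```

>>> jog_arm(motion=[[0,0,0,0,0,-0.149,-1],[0,0,0,0,0,-0.149,-1],[0,0,0,0,0,-0.149,-1],[0,0,0,0,0,-0.149,-1],[0,0,0,0,0,-0.149,-1]])

```text
time_s: 1.6
ee_pos: [0.5066, -0.3181, 0.205]
eef_rot: [-3.141, -0.0, 1.029]
force: [-0.0, 0.1, 0.8]
grip_width: 0.0001
grip_force: 0.0
```

>>> jog_arm(motion=[[0,0,0,0,0,-0.149,-1],[0,0,0,0,0,-0.149,-1],[0,0,0,0,0,-0.149,-1],[0,0,0,0,0,-0.149,-1],[0,0,0,0,0,-0.149,-1]])

```text
time_s: 2.1
ee_pos: [0.5066, -0.3181, 0.205]
eef_rot: [-3.141, -0.001, 1.774]
force: [-0.6, -0.8, -0.4]
grip_width: 0.0009
grip_force: 0.0
```

>>> jog_arm(motion=[[0,0,0,0,0,-0.149,-1],[0,0,0,0,0,-0.149,-1],[0,0,0,0,0,-0.149,-1],[0,0,0,0,0,-0.149,-1],[0,0,0,0,0,-0.149,-1]])

```text
time_s: 2.6
ee_pos: [0.5066, -0.3181, 0.205]
eef_rot: [3.142, -0.001, 2.519]
force: [-0.5, -0.2, -0.0]
grip_width: 0.0004
grip_force: 0.0
```

>>> jog_arm(motion=[[0,0,0.02,0,0,0,-1],[0,0,0.02,0,0,0,-1],[0,0,0.012,0,0,0,-1],[0,0,0.006,0,0,0,-1],[0,0,0,0,0,0,-1]])

```text
time_s: 3.1
ee_pos: [0.5066, -0.3181, 0.147]
eef_rot: [-3.142, -0.001, 2.513]
force: [0.5, 0.3, -0.1]
grip_width: 0.0005
grip_force: 0.0
```

>>> jog_arm(motion=[[0.003,0,0,0,0,0,-1],[0.003,0,0,0,0,0,-1],[0.003,0,0,0,0,0,-1],[0.002,0,0,0,0,0,-1],[0,0,0,0,0,0,-1]])

```text
time_s: 3.6
ee_pos: [0.4977, -0.3119, 0.1478]
eef_rot: [-3.141, 0.001, 2.513]
force: [-0.0, -2.1, 1.1]
grip_width: 0.0006
grip_force: 0.5
```

>>> jog_arm(motion=[[0.0035,-0.0016,0.0004,0,0,0.149,-1],[0.0035,-0.0016,0.0004,0,0,0.149,-1],[0.0035,-0.0016,0.0004,0,0,0.149,-1],[0.0035,-0.0016,0.0004,0,0,0.149,-1],[0.0035,-0.0016,0.0004,0,0,0.149,-1]])

```text
time_s: 4.1
ee_pos: [0.4811, -0.303, 0.1457]
eef_rot: [3.141, 0.001, 1.762]
force: [-0.3, -1.7, 1.4]
grip_width: 0.0007
grip_force: 0.7
```

Run:
```python
from h import *
o=ctrl.get_obs(); print({k:np.round(o[k],3) for k in('time_s','ee_pos','eef_rot','force','moment','qpos')})
a=ctrl.camera('top'); b=ctrl.camera('side')
a=cv2.resize(a[165:265,160:260],None,fx=4,fy=4,interpolation=2); b=cv2.resize(b[120:220,180:280],None,fx=4,fy=4,interpolation=2)
cv2.imwrite('pics/push1.png',np.hstack([a,b])[:,:,::-1])
```

```text
{'time_s': np.float64(4.1), 'ee_pos': array([ 0.481, -0.303,  0.146]), 'eef_rot': array([3.141e+00, 1.000e-03, 1.762e+00]), 'force': array([-0.341, -1.702,  1.406]), 'moment': array([-0.345, -0.053, -0.067]), 'qpos': array([-0.626,  0.395,  1.537, -0.   ,  1.209, -0.817])}
```

View pics/push1.png

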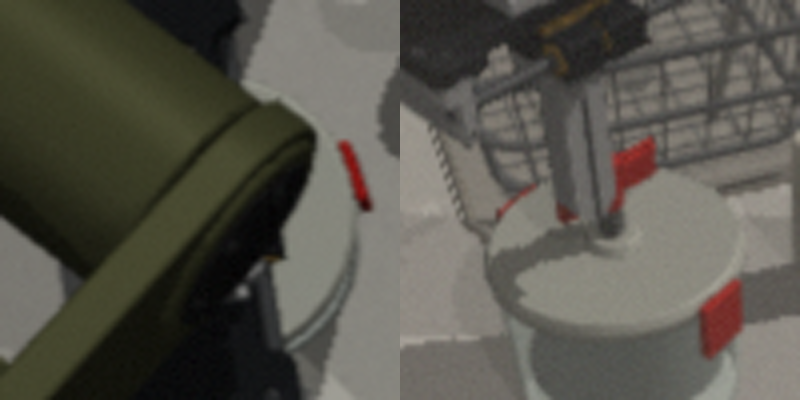

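The side view shows the shut fingertip bearing on the near wing. The far wing has swung to about side (239,161), so the screw is turning. The force is about 2 N, as expected. I continue the stroke.

>>> jog_arm(motion=[[0.0035,-0.0016,0.0004,0,0,0.149,-1],[0.0035,-0.0016,0.0004,0,0,0.149,-1],[0.0035,-0.0016,0.0004,0,0,0.149,-1],[0.0035,-0.0016,0.0004,0,0,0.149,-1],[0.0035,-0.0016,0.0004,0,0,0.149,-1]])

```text
time_s: 4.7
ee_pos: [0.4751, -0.2849, 0.1434]
eef_rot: [-3.141, 0.0, 1.022]
force: [-1.4, -0.4, 0.3]
grip_width: 0.0006
grip_force: 0.7
```

>>> jog_arm(motion=[[0.0035,-0.0016,0.0004,0,0,0.149,-1],[0.0035,-0.0016,0.0004,0,0,0.149,-1],[0.0035,-0.0016,0.0004,0,0,0.149,-1],[0.0035,-0.0016,0.0004,0,0,0.149,-1],[0.0035,-0.0016,0.0004,0,0,0.149,-1]])

```text
time_s: 5.2
ee_pos: [0.4827, -0.2674, 0.1413]
eef_rot: [-3.141, 0.001, 0.277]
force: [-3.6, 1.1, 1.0]
grip_width: 0.0002
grip_force: 1.2
```

Run:
```python
from h import *
o=ctrl.get_obs(); print({k:np.round(o[k],3) for k in('time_s','ee_pos','eef_rot','force','moment','qpos')})
b=ctrl.camera('side'); cv2.imwrite('pics/s2.png',b[:,:,::-1])
l,s,c=red(b,(205,130,255,190)); print(s[1:].tolist())
```

```text
{'time_s': np.float64(5.2), 'ee_pos': array([ 0.483, -0.267,  0.141]), 'eef_rot': array([-3.141e+00,  1.000e-03,  2.770e-01]), 'force': array([-3.572,  1.067,  1.016]), 'moment': array([0.189, 0.548, 0.032]), 'qpos': array([-0.572,  0.365,  1.59 ,  0.   ,  1.188,  0.721])}
[[224, 160, 19, 15, 156]]
```

>>> jog_arm(motion=[[0.0035,-0.0016,0.0004,0,0,0.149,-1],[0.0035,-0.0016,0.0004,0,0,0.149,-1],[0.0035,-0.0016,0.0004,0,0,0.149,-1],[0.0035,-0.0016,0.0004,0,0,0.149,-1],[0.0035,-0.0016,0.0004,0,0,0.149,-1]])

```text
time_s: 5.75
ee_pos: [0.5001, -0.2597, 0.1393]
eef_rot: [-3.141, 0.001, -0.465]
force: [-2.3, 4.2, 1.3]
grip_width: 0.0004
grip_force: 1.7
```

>>> jog_arm(motion=[[0.0035,-0.0016,0.0004,0,0,0.149,-1],[0,0,0,0,0,0,-1],[-0.006,0,0,0,0,0,-1],[-0.006,0,-0.01,0,0,0,-1],[0,0,-0.03,0,0,0,-1]])

```text
time_s: 6.25
ee_pos: [0.4925, -0.2526, 0.178]
eef_rot: [3.141, 0.004, -0.612]
force: [-0.1, -0.5, 0.5]
grip_width: 0.0002
grip_force: 0.0
```

Run:
```python
from h import *
o=ctrl.get_obs(); print({k:np.round(o[k],3) for k in('time_s','ee_pos','eef_rot','force','moment','qpos')})
a=ctrl.camera('top');b=ctrl.camera('side')
l,s,c=red(b,(205,130,252,190)); print(s[1:].tolist())
a=cv2.resize(a[165:265,160:260],None,fx=4,fy=4,interpolation=2); b=cv2.resize(b[120:220,180:280],None,fx=4,fy=4,interpolation=2)
cv2.imwrite('pics/push2.png',np.hstack([a,b])[:,:,::-1])
```

```text
{'time_s': np.float64(6.25), 'ee_pos': array([ 0.492, -0.253,  0.178]), 'eef_rot': array([ 3.141,  0.004, -0.612]), 'force': array([-0.097, -0.487,  0.529]), 'moment': array([ 0.039, -0.088,  0.047]), 'qpos': array([-0.54 ,  0.333,  1.542, -0.   ,  1.27 ,  1.643])}
[[227, 155, 9, 25, 141]]
```

View pics/push2.png

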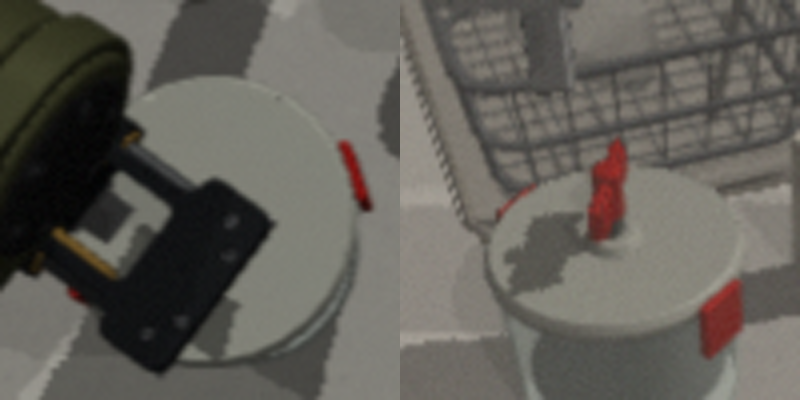

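The top view shows the finger clear of the screw. The side view shows the screw sunk, with its wings about half a turn on (ends near side (235,156) and (228,179)). Stroke 1 is done, so I rewind above the screw.

>>> jog_arm(motion=[[0.0246,0.0228,0,0,0,0,-1],[0.0246,0.0228,0,0,0,0,-1],[0,0,0,0,0,-0.149,-1],[0,0,0,0,0,-0.149,-1],[0,0,0,0,0,-0.149,-1]])

```text
time_s: 6.85
ee_pos: [0.5075, -0.3194, 0.1792]
eef_rot: [3.141, -0.0, -0.16]
force: [1.7, 0.6, 0.0]
grip_width: 0.0007
grip_force: 0.0
```

>>> jog_arm(motion=[[0,0,0,0,0,-0.149,-1],[0,0,0,0,0,-0.149,-1],[0,0,0,0,0,-0.149,-1],[0,0,0,0,0,-0.149,-1],[0,0,0,0,0,-0.149,-1]])

```text
time_s: 7.35
ee_pos: [0.5076, -0.3191, 0.1794]
eef_rot: [3.141, -0.0, 0.585]
force: [0.0, -0.0, 0.8]
grip_width: 0.0002
grip_force: 0.0
```

>>> jog_arm(motion=[[0,0,0,0,0,-0.149,-1],[0,0,0,0,0,-0.149,-1],[0,0,0,0,0,-0.149,-1],[0,0,0,0,0,-0.149,-1],[0,0,0,0,0,-0.149,-1]])

```text
time_s: 7.85
ee_pos: [0.5076, -0.3191, 0.1794]
eef_rot: [3.141, 0.0, 1.33]
force: [0.9, -0.1, -0.7]
grip_width: 0.0006
grip_force: 0.0
```

>>> jog_arm(motion=[[0,0,0,0,0,-0.149,-1],[0,0,0,0,0,-0.149,-1],[0,0,0,0,0,-0.149,-1],[0,0,0,0,0,-0.149,-1],[0,0,0,0,0,-0.149,-1]])

```text
time_s: 8.35
ee_pos: [0.5076, -0.3191, 0.1794]
eef_rot: [3.142, 0.0, 2.075]
force: [0.6, -0.1, 0.2]
grip_width: 0.0011
grip_force: 0.0
```

>>> jog_arm(motion=[[0,0,0,0,0,-0.149,-1],[0,0,0,0,0,-0.149,-1],[0,0,0,0,0,-0.149,-1],[0,0,0,0,0,0,-1]])

```text
time_s: 8.75
ee_pos: [0.5077, -0.3191, 0.1794]
eef_rot: [-3.141, 0.0, 2.518]
force: [-0.0, -0.4, -0.0]
grip_width: 0.0005
grip_force: 0.0
```

>>> jog_arm(motion=[[0,0,0.02,0,0,0,-1],[0,0,0.015,0,0,0,-1],[0,0,0.0055,0,0,0,-1],[0,0,0,0,0,0,-1]])

```text
time_s: 9.15
ee_pos: [0.5076, -0.3189, 0.1378]
eef_rot: [-3.142, -0.002, 2.512]
force: [0.5, -0.3, -0.3]
grip_width: 0.0004
grip_force: 0.0
```

>>> jog_arm(motion=[[0.004,0,0,0,0,0,-1],[0.004,0,0,0,0,0,-1],[0.004,0,0,0,0,0,-1],[0.0035,-0.0016,0.0004,0,0,0.149,-1],[0.0035,-0.0016,0.0004,0,0,0.149,-1]])

```text
time_s: 9.65
ee_pos: [0.4909, -0.3101, 0.1385]
eef_rot: [3.141, 0.002, 2.209]
force: [1.8, -1.8, 0.9]
grip_width: 0.0008
grip_force: 0.8
```

>>> jog_arm(motion=[[0.0035,-0.0016,0.0004,0,0,0.149,-1],[0.0035,-0.0016,0.0004,0,0,0.149,-1],[0.0035,-0.0016,0.0004,0,0,0.149,-1],[0.0035,-0.0016,0.0004,0,0,0.149,-1]])

```text
time_s: 10.05
ee_pos: [0.4792, -0.3001, 0.1367]
eef_rot: [3.141, 0.001, 1.612]
force: [-0.3, -1.8, 0.7]
grip_width: 0.0004
grip_force: 0.7
```

>>> jog_arm(motion=[[0.0035,-0.0016,0.0004,0,0,0.149,-1],[0.0035,-0.0016,0.0004,0,0,0.149,-1],[0.0035,-0.0016,0.0004,0,0,0.149,-1]])

```text
time_s: 10.35
ee_pos: [0.4754, -0.2891, 0.1354]
eef_rot: [3.141, 0.0, 1.165]
force: [-1.6, -1.5, 0.3]
grip_width: 0.0003
grip_force: 0.7
```

>>> jog_arm(motion=[[0.0035,-0.0016,0.0004,0,0,0.149,-1],[0.0035,-0.0016,0.0004,0,0,0.149,-1]])

```text
time_s: 10.55
ee_pos: [0.4757, -0.2813, 0.1345]
eef_rot: [3.141, 0.0, 0.867]
force: [-1.9, -0.1, 1.5]
grip_width: 0.0004
grip_force: 0.7
```

Run:
```python
from h import *
b=ctrl.camera('side'); l,s,c=red(b,(205,130,252,195)); print(s[1:].tolist())
b=cv2.resize(b[120:220,180:280],None,fx=5,fy=5,interpolation=2); cv2.imwrite('pics/p3.png',b[:,:,::-1])
```

```text
[[226, 162, 21, 15, 188]]
```

View pics/p3.png

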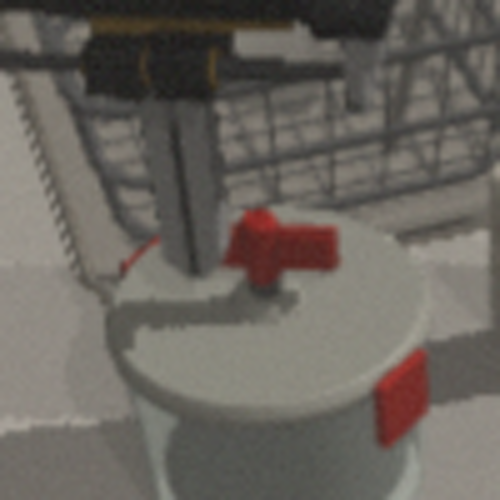

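The side crop shows the hub top at side (232,162), close to its home height, with the finger behind the left wing. I continue in small steps and watch for the stop.

>>> jog_arm(motion=[[0.0035,-0.0016,0.0004,0,0,0.149,-1],[0.0035,-0.0016,0.0004,0,0,0.149,-1]])

```text
time_s: 10.8
ee_pos: [0.4784, -0.2741, 0.1336]
eef_rot: [3.142, 0.0, 0.573]
force: [-1.7, 0.4, 0.5]
grip_width: 0.0005
grip_force: 0.8
```

>>> jog_arm(motion=[[0.0035,-0.0016,0.0003,0,0,0.149,-1],[0.0035,-0.0016,0.0003,0,0,0.149,-1]])

```text
time_s: 11.0
ee_pos: [0.4828, -0.2678, 0.1329]
eef_rot: [-3.141, 0.001, 0.275]
force: [-2.5, 1.2, 0.2]
grip_width: 0.0002
grip_force: 1.3
```

>>> jog_arm(motion=[[0.0035,-0.0016,0.0003,0,0,0.149,-1],[0.0035,-0.0016,0.0003,0,0,0.149,-1]])

```text
time_s: 11.2
ee_pos: [0.489, -0.263, 0.1322]
eef_rot: [-3.141, 0.001, -0.023]
force: [-3.1, 2.7, -0.2]
grip_width: 0.0007
grip_force: 1.7
```

>>> jog_arm(motion=[[0.0035,-0.0016,0.0003,0,0,0.149,-1],[0.0035,-0.0016,0.0003,0,0,0.149,-1]])

```text
time_s: 11.4
ee_pos: [0.4962, -0.2603, 0.1314]
eef_rot: [-3.141, 0.002, -0.321]
force: [-1.8, 2.7, -0.8]
grip_width: 0.0001
grip_force: 1.9
```

>>> jog_arm(motion=[[0.0035,-0.0016,0.0003,0,0,0.149,-1],[0.0035,-0.0016,0.0003,0,0,0.149,-1]])

```text
time_s: 11.6
ee_pos: [0.504, -0.2599, 0.1307]
eef_rot: [-3.141, 0.002, -0.619]
force: [-1.4, 4.4, -2.0]
grip_width: 0.0006
grip_force: 1.9
```

>>> jog_arm(motion=[[0.0035,-0.0016,0.0002,0,0,0.149,-1],[0.0035,-0.0016,0.0002,0,0,0.149,-1]])

```text
time_s: 11.8
ee_pos: [0.5104, -0.261, 0.1301]
eef_rot: [3.141, 0.006, -0.917]
force: [-17.2, 17.8, 9.4]
grip_width: -0.0
grip_force: 12.8
```

The tangential force has jumped to 25 N, which looks like the stop. I back off, lift clear and check.

>>> jog_arm(motion=[[-0.006,0,0,0,0,0,-1],[-0.006,0,0,0,0,0,-1],[0,0,-0.02,0,0,0,-1],[0,0,-0.03,0,0,0,-1],[-0.02,-0.04,0,0,0,0,-1]])

```text
time_s: 12.3
ee_pos: [0.5243, -0.2161, 0.1847]
eef_rot: [-3.139, -0.006, -0.916]
force: [1.3, -0.2, -0.5]
grip_width: 0.0007
grip_force: 0.0
```

>>> jog_arm(motion=[[-0.02,-0.04,-0.01,0,0,0,-1],[-0.03,-0.03,0,0,0,0,-1],[-0.03,-0.03,0,0,0,0,-1],[0,0,0,0,0,0,-1]])

```text
time_s: 12.7
ee_pos: [0.5547, -0.0845, 0.191]
eef_rot: [-3.141, -0.0, -0.907]
force: [-0.4, -0.5, -0.2]
grip_width: 0.0008
grip_force: 0.0
```

Run:
```python
from h import *
o=ctrl.get_obs(); print({k:np.round(o[k],3) for k in('time_s','ee_pos','eef_rot','force','qpos')})
a=ctrl.camera('top');b=ctrl.camera('side')
for n,im,bx in(('top',a,(185,190,240,245)),('side',b,(205,130,252,195))):
    l,s,c=red(im,bx); print(n,s[1:].tolist(),c[1:].round(1).tolist())
    for i in range(1,len(s)):
        if s[i,4]>50: print(cv2.minAreaRect(np.argwhere(l==i)[:,::-1].astype(np.float32)))
a=cv2.resize(a[165:265,160:260],None,fx=4,fy=4,interpolation=2); b=cv2.resize(b[120:220,180:280],None,fx=4,fy=4,interpolation=2)
cv2.imwrite('pics/push4.png',np.hstack([a,b])[:,:,::-1])
for z in(.139,.141,.143,.145): print(z,proj('side',[.5015,-.2855,z+.004]).round(1),proj('top',[.5015,-.2855,z]).round(1))
```

```text
{'time_s': np.float64(12.7), 'ee_pos': array([ 0.555, -0.085,  0.191]), 'eef_rot': array([-3.141, -0.   , -0.907]), 'force': array([-0.4  , -0.526, -0.242]), 'qpos': array([-2.170e-01,  3.360e-01,  1.508e+00,  1.000e-03,  1.297e+00,
        2.261e+00])}
top [[197, 204, 25, 27, 184]] [[209.3, 216.8]]
((209.00001525878906, 216.50001525878906), (34.64822769165039, 7.77817440032959), 45.0)
side [[226, 159, 12, 24, 158]] [[231.8, 170.6]]
((232.00001525878906, 170.50001525878906), (8.907784461975098, 24.328786849975586), 16.699243545532227)
0.139 [231.8 165.5] [208.8 216. ]
0.141 [231.7 164.7] [208.6 215.8]
0.143 [231.6 163.9] [208.4 215.6]
0.145 [231.5 163.1] [208.2 215.4]
```

View pics/push4.png

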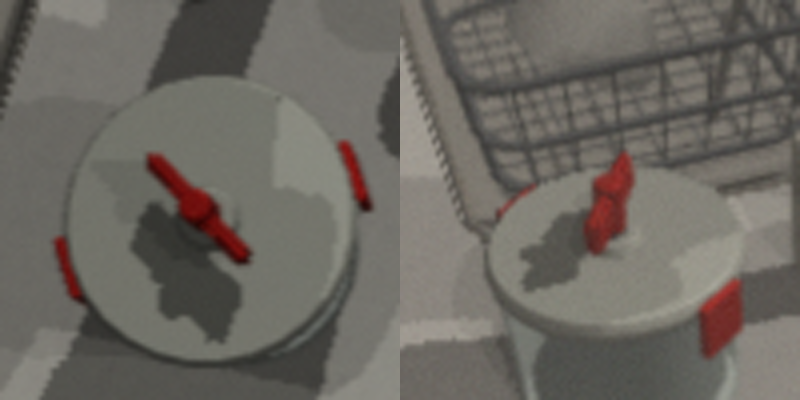

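The top view shows the wings with ends at about (197,204) and (221,229), just over a full turn from the start, and the hub is low. As a check, I make one more short straight push on the wing to confirm it is hard against the stop.

>>> jog_arm(motion=[[0,0,0,0,0,-0.097,-1],[0.0168,0.0306,0,0,0,0,-1],[0.0168,0.0306,0,0,0,0,-1],[0.0168,0.0306,0,0,0,0,-1],[0.0168,0.0306,0,0,0,0,-1]])

```text
time_s: 13.3
ee_pos: [0.5099, -0.224, 0.1907]
eef_rot: [3.142, -0.001, -0.817]
force: [0.6, 0.0, -0.0]
grip_width: 0.0004
grip_force: 0.0
```

>>> jog_arm(motion=[[0.0168,0.0306,0,0,0,0,-1],[0,0,0.03,0,0,0,-1],[0,0,0.02,0,0,0,-1],[0,0,0.01,0,0,0,-1],[0,0,0,0,0,0,-1]])

```text
time_s: 13.8
ee_pos: [0.4995, -0.2551, 0.1297]
eef_rot: [3.141, 0.002, -0.818]
force: [0.1, 1.1, -0.6]
grip_width: 0.0004
grip_force: 0.0
```

>>> jog_arm(motion=[[0.004,0,0,0,0,0,-1],[0.004,0,0,0,0,0,-1],[0.003,0,0,0,0,0,-1],[0,0,0,0,0,0,-1]])

```text
time_s: 14.2
ee_pos: [0.5076, -0.2619, 0.1316]
eef_rot: [-3.141, 0.002, -0.817]
force: [-8.6, 9.2, 10.8]
grip_width: 0.0008
grip_force: 6.5
```

>>> jog_arm(motion=[[0.001,0,0,0,0,0,-1],[0,0,0,0,0,0,-1],[0,0,0,0,0,0,-1]])

```text
time_s: 14.5
ee_pos: [0.5079, -0.2621, 0.1315]
eef_rot: [-3.142, 0.003, -0.817]
force: [-11.3, 11.4, 10.8]
grip_width: 0.0004
grip_force: 8.3
```

The tip moved only 0.4 mm at 16 N of push, so the screw is at its hard stop. I retreat and hand in.

>>> jog_arm(motion=[[-0.006,0,0,0,0,0,-1],[-0.006,0,0,0,0,0,-1],[0,0,-0.03,0,0,0,-1],[0,0,-0.04,0,0,0,-1],[-0.02,-0.03,0,0,0,0,-1]])

```text
time_s: 15.0
ee_pos: [0.5096, -0.2222, 0.2059]
eef_rot: [-3.139, -0.008, -0.82]
force: [0.8, 0.3, 0.7]
grip_width: 0.0004
grip_force: 0.0
```

>>> jog_arm(motion=[[-0.02,-0.03,0,0,0,0,-1],[-0.02,-0.03,0,0,0,0,-1],[0,0,0,0,0,0,-1],[0,0,0,0,0,0,-1],[0,0,0,0,0,0,-1]])

```text
time_s: 15.5
ee_pos: [0.5247, -0.1499, 0.2007]
eef_rot: [-3.142, -0.0, -0.818]
force: [-0.8, -0.5, -0.3]
grip_width: 0.0003
grip_force: 0.0
```

Run:
```python
from h import *
a=ctrl.camera('top'); l,s,c=red(a,(185,190,240,245)); print(s[1:].tolist(),c[1:].round(1).tolist())
t=cv2.imread('pics/top0.png')[:,:,::-1]
for b in((190,130,235,168),(262,140,305,185),(290,220,312,242)): print('bystander diff',np.median(np.abs(a[b[1]:b[3],b[0]:b[2]].astype(int)-t[b[1]:b[3],b[0]:b[2]])))
print(ctrl.hand_in())
```

```text
[[197, 204, 25, 27, 185]] [[209.4, 216.9]]
bystander diff 6.0
bystander diff 2.0
bystander diff 19.0
the job is handed in; nothing more can be done
None
```

I screwed the larger white press home in two separate strokes with the shut fingertip, each on a different wing, confirmed the hard stop with a third push (0.4 mm of movement at 16 N), and handed in at about 15.5 s with the arm clear; the result was not reported, and in the final picture check the clock and cup looked unchanged, while the spot round the bottle looked different, perhaps from shadow, which I did not check, though the fingers never went near it.

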